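# Close the chip guard around the milling vise

## Task

Get the milling vise ready for cutting by closing its chip guard with the fingertips: first push the hinged side flap fully shut, then push the front shutter along its rail until it is fully home in front of the vise. Push them gently, without slamming; nothing needs gripping and nothing may be lifted or carried, so leave the workpiece and all the other things on the plate and bench where they are.

Things in the scene. Friction and masses are not known exactly. Their poses are not given: they have to be found in the camera images.
- mill_base: fixed milling station: dark T-slot plate 260 x 340 x 30 mm with a blue-green vise (top at 100 mm) and grey sheet guards, none above 146 mm. Origin on the bench; the plate spans x -130..130, y -160..180 mm; -x is the front, roughly facing the robot; yaw varies. Vise: x -95..100, y -120..-20 mm. Fixed partition at y = 27, x -95..125, top 120 mm
- flap (a joint): angle of the side flap, rad: 0 = shut (parallel to the station's x, along the plate's -y edge), up to 1.5 as its free end swings outward from the vise (counter-clockwise from above). It stays where it is left; about 1 N at the free end moves it; firm stop at 0
- flap_hinge (a point): on the flap's vertical hinge line, 90 mm above the bench; at x = 64, y = -164 mm in the station's frame
- flap_edge (a point): on the flap's outer face (the one to push) at its free end, 90 mm above the bench, 172 mm from the hinge along the flap and 6.5 mm outside the hinge line. The flap is a grey upright sheet 166 mm long, 5 mm thick, from 34 to 145 mm above the bench. The frame turns with it: +x points to the hinge end, -y is the outer face's outward normal
- shutter (a joint): travel of the front shutter along its rail, m: 0 = shut (home against the corner post at the -y end, in front of the vise), up to 0.15 as it slides to the station's +y. About 2 N moves it; it stays where it is left; firm stop at 0
- shutter_edge (a point): middle of the +y face (the one to push, towards -y) of the shutter's folded edge, 95 mm above the bench. The shutter is a grey upright sheet 170 mm long, 5 mm thick, top at 145 mm; its +y end is folded to the front, a strip sticking out 39 mm, from 46 to 145 mm high. Axes as the station's. When shut the point is at x = -140.5, y = 15 mm there
- workpiece_mid (a point): aluminium block 36 x 70 x 48 mm (x,y,z) lying loose between the vise jaws; the point is at its middle. Bystander, to be left alone
- vblock_mid (a point): steel V-block 50 x 45 x 44 mm standing loose on the free half of the T-slot plate; the point is at its middle. Bystander, to be left alone
- toolholder_mid (a point): steel cone-shaped tool holder, 48 mm diameter, 75 mm high, standing loose on the free half of the plate; the point is at its middle. Bystander, to be left alone
- oil_mid (a point): white round bottle with black cap, 48 mm diameter, 115 mm high, standing on the bench in front of the station; the point is at its middle. Bystander, to be left alone
- crank_mid (a point): dark steel vise crank, flat arm about 150 mm long with an upright grip 60 mm high at one end, lying on the bench; the point is at its middle. Bystander, to be left alone
- mallet_grip (a point): hammer about 240 mm long lying on the bench to the left; the point is on its handle. Bystander, to be left alone
- chipbrush_grip (a point): hand brush about 200 mm long lying on the bench to the right; the point is on its handle. Bystander, to be left alone

How it is judged:
By the outcome, as a careful person would: the job done as asked, in the order asked, and still so for the second after the job is handed in, with the robot touching nothing.
It also fails if it takes over 51 s, if anything falls off the work surface, if the arm or the gripper's body presses on something with over 40 N, if the wrist force passes 120 N, or if a joint passes its speed limit or range.

## Robot

A 6-joint arm with a two-finger parallel gripper is mounted at the origin on the work surface. World frame = base frame: x ahead of the robot, y to its left, z up, the work surface at z = 0. Lengths are in mm, angles in rad, forces in N, time in s.
With the tool pointing down it reaches from about 400 to 925 mm from the base axis. Payload 12.5 kg.
Tool frame: the origin (TCP) lies on the mounting face of the last link; the fingertips stand 190 mm ahead of it and the grasp point (between the pads) lies 171 mm ahead of it; x points along the fingers, y is the direction in which the jaws open and shut, and the axes are right-handed (so a half turn about x gives the same grasp; the last joint's range is limited). The gripper opens to 95 mm and grips with 3 to 60 N. Pads are 20 mm wide; open, the fingers measure 119 mm over their backs; the gripper's body (75 mm by 180 mm) begins 59 mm behind the grasp point.
Start: joints at [1.093, 0.491, 1.559, -0, 1.092, -0.106], TCP at [227.035, 582.306, 404.761] pointing down, gripper open.
Joint ranges: [-3.1, 3.1], [-0.84, 2.19], [0.05, 2.79], [-1.13, 4.28], [0.06, 2.93], [-2.69, 2.69]. Speed limits (rad/s): [2.22, 2.22, 2.79, 3.14, 3.14, 3.14].

## Interface

Orientations are given as [roll, pitch, yaw] about the fixed x, y, z axes, in that order (R = Rz(yaw) Ry(pitch) Rx(roll)).
In Python, from cell import env, eyes gives the robot as it stands. The module is installed in compiled form; this text tells all that it offers.
- The arm moves only by the tool jog_arm, never from a script. Its argument "deltas" is one flat list of numbers, 7 for each row, row after row: the shift along the tool's x, y, z in mm, then the turn, a rotation vector about the tool's x, y, z in rad, then the opening, from 0 (shut) to 1 (fully open). A call has 1 to 10 rows; each row shifts and turns the pose as measured when the row begins, along the tool's axes as they then stand; what a row does not reach is not made up. A row lasts 1/8 s, in which the tool goes at most 62.5 mm and 10.7 degrees, less where a joint would pass 70% of its speed; a pose out of reach is approached as far as the arm can. A call is refused whole if a number of a shift passes 62.5 or a number of a turn 0.188, either way. A call with a gripper value outside its range is refused whole. The fingers move at their own pace and stop on an object; the grip force is fixed at half the most. Time passes only in rows, so rows that do not move let the fingers close. It gives the time, the measured TCP pose, the force and the opening at its end, in the units of the state.
- env.state(): the state, without advancing time (a new reading comes with each control period).
- eyes.read_camera(name): name is "scene" or "top"; returns a dict with "image" (384x512x3 uint8, red, green, blue), "fovy" (degrees; the focal length in pixels is half the picture's height over the tangent of half this angle, whatever the lens; pixels are square), "cx", "cy" (the principal point, pixels), "dist" ([k1, k2, p1, p2, k3] as OpenCV has them; the pictures are not rectified), "world_from_camera" (4x4, takes a point from camera to world coordinates). Camera axes: x right, y up, looking along -z (the intrinsics and any distortion apply to the point x, -y, -z); pixel columns grow to the right and rows downward; lengths in mm; the calibration is good to about 2 mm. A picture is of the moment at which its call begins. There is no depth.
- env.job_done(): hands the job in, once; it reports no verdict.
The state is a dict: "t": time; "joints": joint angles; "qvel": joint speeds; "tau": joint torques, N m; "eef_pos": TCP position; "tcp_rot": TCP orientation; "ft_force": force on the tool from outside, world axes, zero at the start; "moment": the same for the moment, N m; "opening": opening from 0.0 (shut) to 1.0 (fully open).
Only numpy, scipy, OpenCV 4.12 (cv2) and the standard library are available. Lean on these libraries where they do the work, as an engineer would, in place of code of your own. Each camera call takes 0.05 s, during which the arm holds its last target.

## Working session

There is one attempt and no reset: what is moved stays moved. The work goes in short steps, Python scripts to look and compute and a tool call to move; the robot and the scene stay as the last step left them, time stands still between calls to the robot, and variables do not carry over. Pictures are saved under pics/ and viewed, and the job is handed in when it is done.

Besides the shell and the picture viewer there is one more tool, called after ">>>" as name(argument=value, ...) on one line, values as JSON. jog_arm: Moves the arm, as the interface text tells. Its arguments: {"type":"object","properties":{"deltas":{"type":"array","items":{"type":"number"}}},"required":["deltas"]}

```bash
mkdir -p pics; cat > h.py <<'E'
from cell import env, eyes
import numpy as np, cv2
def snap(n,f):
    d=eyes.read_camera(n); np.savez('pics/'+f+'.npz',**{k:np.array(v) for k,v in d.items()})
    cv2.imwrite('pics/'+f+'.png',cv2.resize(d['image'][:,:,::-1],(800,600),interpolation=cv2.INTER_CUBIC)); return d
def K(d):
    f=192/np.tan(np.radians(float(d['fovy']))/2); return np.array([[f,0,float(d['cx'])],[0,f,float(d['cy'])],[0,0,1]])
def ray(d,uv):
    p=cv2.undistortPoints(np.array(uv,float).reshape(-1,1,2),K(d),np.array(d['dist'],float)).reshape(-1,2)
    T=np.array(d['world_from_camera']); r=np.c_[p[:,0],-p[:,1],-np.ones(len(p))]@T[:3,:3].T
    return T[:3,3],r
def onz(d,uv,z):
    o,r=ray(d,uv); return o+r*((z-o[2])/r[:,2])[:,None]
def proj(d,P):
    T=np.array(d['world_from_camera']); c=(np.array(P,float).reshape(-1,3)-T[:3,3])@T[:3,:3]
    c=c*[1,-1,-1]
    return cv2.projectPoints(c,np.zeros(3),np.zeros(3),K(d),np.array(d['dist'],float))[0].reshape(-1,2)
def load(f): return dict(np.load('pics/'+f+'.npz'))
E
python3 - <<'E'
from h import *
for n in('scene','top'):
    d=snap(n,n+'0'); print(n,d['fovy'],d['cx'],d['cy'],d['dist'],np.round(d['world_from_camera'],2))
print(env.state())
E
```

```text
scene 52.98404787034311 255.10467126496576 188.97764845756254 [0.03270671 0.         0.         0.         0.        ] [[-4.10000e-01 -7.20000e-01  5.60000e-01  1.18550e+03]
 [ 9.10000e-01 -3.30000e-01  2.40000e-01  2.50950e+02]
 [ 1.00000e-02  6.10000e-01  7.90000e-01  1.00196e+03]
 [ 0.00000e+00  0.00000e+00  0.00000e+00  1.00000e+00]]
top 43.19084458393654 257.0062792848634 195.03135290201215 [-0.03151097  0.          0.          0.          0.        ] [[-3.0000e-02  9.9000e-01 -1.1000e-01  3.8555e+02]
 [-1.0000e+00 -3.0000e-02  0.0000e+00 -2.8580e+01]
 [ 0.0000e+00  1.1000e-01  9.9000e-01  1.5572e+03]
 [ 0.0000e+00  0.0000e+00  0.0000e+00  1.0000e+00]]
{'t': 0.1, 'joints': array([ 1.09341889e+00,  4.91446142e-01,  1.55939563e+00,  2.41144824e-05,
        1.09169897e+00, -1.05592806e-01]), 'qvel': array([-0.00053458, -0.00117729, -0.00146435, -0.00229529,  0.00175545,
       -0.00026065]), 'tau': array([ 2.94363839e-03, -6.13631630e+01, -2.58612370e+01,  6.93906751e-02,
        4.69773996e-02, -3.96909172e-05]), 'eef_pos': array([227.00392037, 582.27551202, 404.25066195]), 'tcp_rot': array([-1.69894553,  1.569848  , -2.07074129]), 'ft_force': array([-0.2098228 , -0.43345758,  0.40907603]), 'moment': array([-0.00442364, -0.03380416, -0.01180972]), 'opening': 0.9987182063489739}
```

View pics/scene0.png

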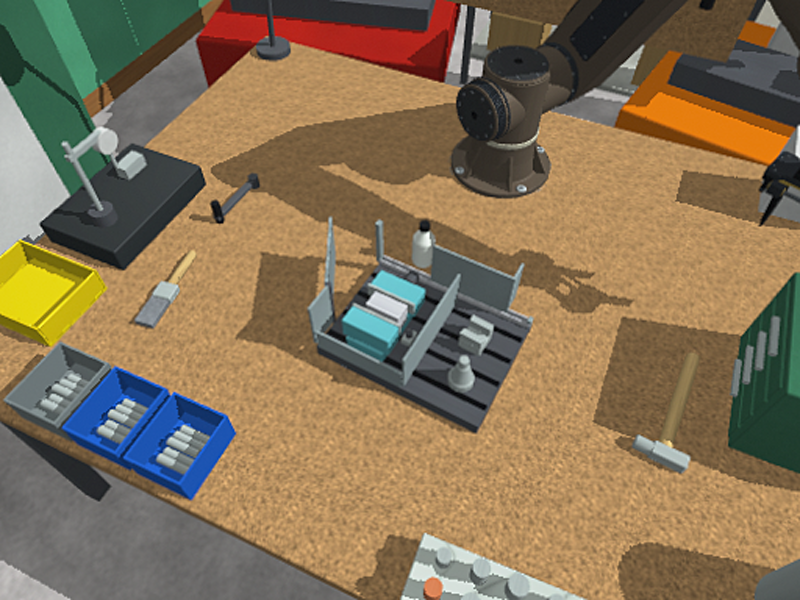

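View pics/top0.png

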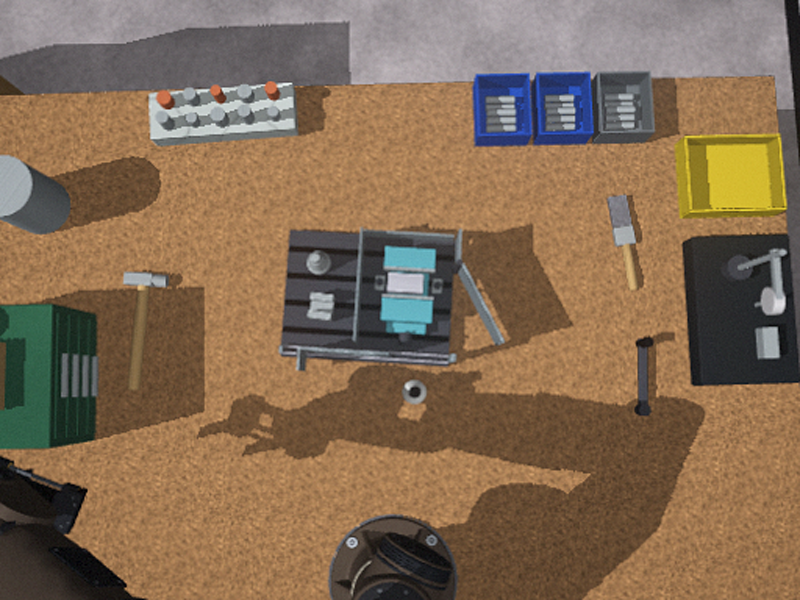

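```bash
python3 - <<'E'
from h import *
d=load('top0');im=d['image'][140:260,170:330,::-1]
cv2.imwrite('pics/topz.png',cv2.resize(im,(800,600),interpolation=cv2.INTER_CUBIC))
d=load('scene0');im=d['image'][130:280,185:355,::-1]
cv2.imwrite('pics/scz.png',cv2.resize(im,(680,600),interpolation=cv2.INTER_CUBIC))
E
```

```text
(no output)
```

View pics/topz.png

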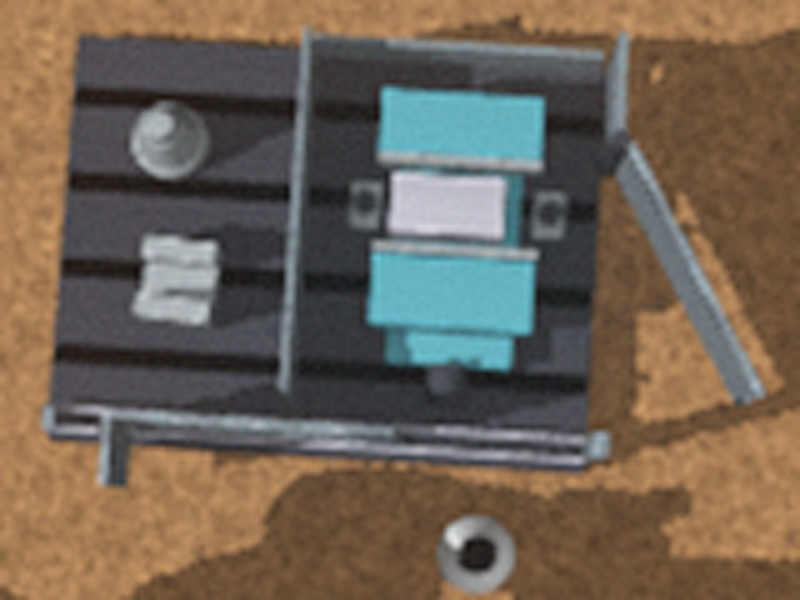

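View pics/scz.png

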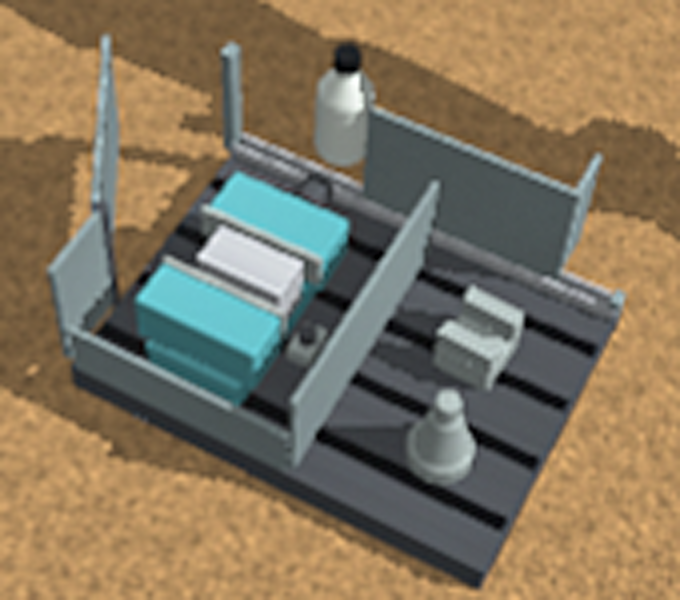

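```bash
python3 - <<'E'
from h import *
d=load('top0')
z=lambda u,v:[(u+.5)/5+170-.5,(v+.5)/5+140-.5]
pts=[((130,180),z(78,36),30),((-130,180),z(50,436),30),((-130,-160),z(586,466),30),((125,27),z(308,30),120),((-95,27),z(287,390),120)]
A=np.array([p[0] for p in pts],float); W=np.array([onz(d,[p[1]],p[2])[0,:2] for p in pts])
ac,wc=A.mean(0),W.mean(0); a=A-ac;w=W-wc
th=np.arctan2((a[:,0]*w[:,1]-a[:,1]*w[:,0]).sum(),(a*w).sum())
R=np.array([[np.cos(th),-np.sin(th)],[np.sin(th),np.cos(th)]]);t=wc-R@ac
print('yaw',th,'t',t); print((A@R.T+t-W).round(1))
np.savez('st.npz',R=R,t=t,th=th)
st=lambda P:(np.array(P)[:,:2]-t)@R
print('shutter strip top',st(onz(d,[z(100,485),z(127,485),z(127,420),z(397,432)],145)))
print('flap top',st(onz(d,[z(735,402),z(762,396),z(632,145),z(615,150)],145)))
print('bottle cap',st(onz(d,[z(478,552)],115)), 'vb',st(onz(d,[z(180,280)],52)),'th',st(onz(d,[z(165,125)],105)))
print('post',st(onz(d,[z(598,445)],145)))
f=lambda P:(np.array(P)@R.T+t).round(1)
print('hinge',f([64,-164]),'shut edge shut',f([-140.5,15]), 'open .15',f([-140.5,165]))
# scene check
s=load('scene0');zz=lambda u,v:[(u+.5)/4+185-.5,(v+.5)/4+130-.5]
print('scene: shutter strip top outer/inner',st(onz(s,[zz(598,156),zz(573,195),zz(368,108)],145)),'flap end, post',st(onz(s,[zz(105,40),zz(231,48)],145)),'plate corner',st(onz(s,[zz(480,585-12)],30)), 'bottle',st(onz(s,[zz(348,48)],115)))
E
```

```text
yaw -0.0793800137682027 t [567.45468859  23.01689799]
[[ 1.1  0.3]
 [-2.6  0.8]
 [-2.2 -1.5]
 [ 3.1 -0.1]
 [ 0.5  0.6]]
shutter strip top [[-157.92033301  129.92094641]
 [-157.06412687  114.25024261]
 [-119.41458485  116.77192507]
 [-117.8720516   -40.60059479]]
flap top [[ -89.86432447 -236.3193815 ]
 [ -85.52539435 -251.91140986]
 [  58.24455353 -169.48652156]
 [  54.72371112 -159.61571121]]
bottle cap [[-184.80628356  -91.80891281]] vb [[-26.64213165 101.60239712]] th [[ 61.90747591 110.96934303]]
post [[-119.13070873 -157.7304256 ]]
hinge [ 618.2 -145.5] shut edge shut [428.6  49.1] open .15 [440.5 198.6]
scene: shutter strip top outer/inner [[-155.90558745  131.51980254]
 [-112.96576461  129.60446201]
 [-116.01303845  -36.26328667]] flap end, post [[ -79.50440896 -245.9307883 ]
 [-119.81210289 -156.6985657 ]] plate corner [[130.3858257  180.83460584]] bottle [[-190.65944978  -90.34679892]]
```

```bash
cat >> h.py <<'E'
from scipy.spatial.transform import Rotation as Ro
S=np.load('st.npz') if __import__('os').path.exists('st.npz') else None
def w(P): return np.array(P,float)@S['R'].T+S['t']
def stn(P): return (np.array(P,float)[:2]-S['t'])@S['R']
def tool(): 
    s=env.state(); return s['eef_pos'],Ro.from_euler('xyz',s['tcp_rot']).as_matrix(),s
def rep(target=None,z=None):
    p,M,s=tool(); print('t',round(s['t'],2),'pos',p.round(1),'stn',stn(p).round(1),'open',round(s['opening'],2),'F',s['ft_force'].round(1))
    print('M',M.round(3).tolist())
    if target is not None:
        g=np.r_[w(target),p[2] if z is None else z]; print('world goal',g.round(1),'tool delta',(M.T@(g-p)).round(1))
E
python3 - <<'E'
from h import *
rep((-100,-300),370)
print(S['R'], env.state()['joints'])
E
```

```text
t 0.1 pos [227.  582.3 404.3] stn [-383.7  530.5] open 1.0 F [-0.2 -0.4  0.4]
M [[-0.0, 0.363, 0.932], [-0.001, 0.932, -0.363], [-1.0, -0.001, -0.0]]
world goal [ 444.  -268.1  370. ] tool delta [  34.9 -713.4  511.1]
[[ 0.99685106  0.07929668]
 [-0.07929668  0.99685106]] [ 1.09341889e+00  4.91446142e-01  1.55939563e+00  2.41144824e-05
  1.09169897e+00 -1.05592806e-01]
```

>>> jog_arm(deltas=[0,0,0,-0.146,0,0,0,0,0,0,-0.146,0,0,0,0,-46,40,0,0,0,0,0,-46,40,0,0,0,0,0,-46,40,0,0,0,0,0,-46,40,0,0,0,0,0,-46,40,0,0,0,0,0,-46,40,0,0,0,0,0,-46,40,0,0,0,0,0,-46,0,0,0,0,0])

```text
t: 1.35
eef_pos: [487.4, 187.3, 401.6]
tcp_rot: [-2.138, 1.566, -2.202]
ft_force: [0.7, -0.3, 0.2]
opening: 0.023
```

```bash
python3 - <<'E'
from h import *
rep((-100,-300),370)
E
```

```text
t 1.35 pos [487.4 187.3 401.6] stn [-92.8 157.4] open 0.02 F [ 0.7 -0.3  0.2]
M [[-0.003, 0.064, 0.998], [-0.004, 0.998, -0.064], [-1.0, -0.004, -0.002]]
world goal [ 444.  -268.1  370. ] tool delta [  33.3 -457.1  -14.1]
```

>>> jog_arm(deltas=[0,-46,4,0,0,0,0,0,-46,4,0,0,0,0,0,-46,4,0,0,0,0,0,-46,4,0,0,0,0,0,-46,4,0,0,0,0,0,-46,4,0,0,0,0,0,-46,4,0,0,0,0,0,-46,4,0,0,0,0,0,-46,4,0,0,0,0,0,-44,4,0,0,0,0])

```text
t: 2.6
eef_pos: [496.0, -288.3, 401.5]
tcp_rot: [-2.657, 1.564, -2.722]
ft_force: [0.2, 0.3, -0.3]
opening: 0.008
```

```bash
python3 - <<'E'
from h import *
rep((-45,-300),280)
E
```

```text
t 2.6 pos [ 496.  -288.3  401.5] stn [ -46.5 -316. ] open 0.01 F [ 0.2  0.3 -0.3]
M [[-0.006, 0.065, 0.998], [-0.003, 0.998, -0.065], [-1.0, -0.003, -0.006]]
world goal [ 498.8 -272.5  280. ] tool delta [121.4  16.4   2.5]
```

Descend and look before pushing.

>>> jog_arm(deltas=[40,0,0,0,0,0,0,40,0,0,0,0,0,0,25,5,1,0,0,0,0,15,5,1,0,0,0,0,0,4,0,0,0,0,0])

```text
t: 3.22
eef_pos: [497.8, -278.4, 277.1]
tcp_rot: [-2.636, 1.564, -2.707]
ft_force: [-0.4, -0.1, 0.5]
opening: 0.002
```

```bash
python3 - <<'E'
from h import *
rep((-57,-260),280)
snap('top','top1');snap('scene','scene1')
for n,f in(('top','top1'),('scene','scene1')):
  d=load(f); print(proj(d,[np.r_[w((-57,-254.6)),145]])*1.5625)
E
```

```text
t 3.23 pos [ 497.8 -278.4  277.1] stn [ -45.5 -305.9] open 0.0 F [-0.4 -0.1  0.5]
M [[-0.006, 0.07, 0.998], [-0.003, 0.998, -0.07], [-1.0, -0.003, -0.006]]
world goal [ 490.  -231.6  280. ] tool delta [ -3.   46.  -11.1]
[[505.16812843 326.72480405]]
[[319.53872433 223.77628801]]
```

View pics/top1.png

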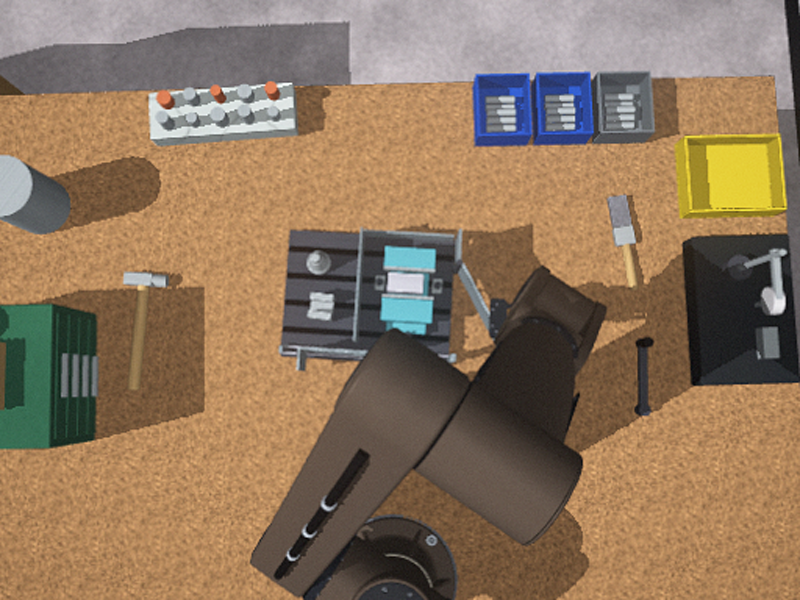

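View pics/scene1.png

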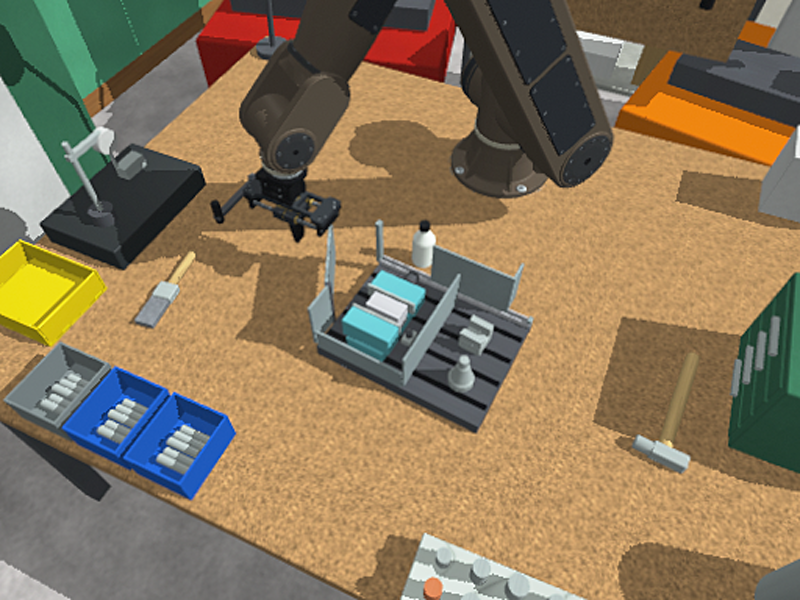

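>>> jog_arm(deltas=[0,12,-3,0,0,0,0,0,12,-3,0,0,0,0,0,10,-3,0,0,0,0,0,6,-1,0,0,0,0,0,5,-1,0,0,0,0,0,5,-1,0,0,0,0,0,5,-1,0,0,0,0])

```text
t: 4.2
eef_pos: [488.4, -218.7, 280.8]
tcp_rot: [-1.556, 1.564, -1.625]
ft_force: [0.1, -0.9, 0.5]
opening: 0.007
```

```bash
python3 - <<'E'
from h import *
rep((-86,-182.5),280)
E
```

```text
t 4.2 pos [ 488.4 -218.7  280.8] stn [ -59.6 -247.3] open 0.01 F [ 0.1 -0.9  0.5]
M [[-0.0, 0.069, 0.998], [-0.007, 0.998, -0.069], [-1.0, -0.007, 0.0]]
world goal [ 467.3 -152.1  280. ] tool delta [  0.4  65.  -25.7]
```

>>> jog_arm(deltas=[0,5,-3,0,0,0,0,0,5,-3,0,0,0,0,0,5,-3,0,0,0,0,0,5,-2.5,0,0,0,0,0,5,-2,0,0,0,0,0,5,-2,0,0,0,0,0,5,-2,0,0,0,0,0,5,-1.5,0,0,0,0])

```text
t: 5.2
eef_pos: [471.3, -174.9, 280.5]
tcp_rot: [-1.439, 1.563, -1.509]
ft_force: [1.4, -1.2, 0.1]
opening: 0.003
```

```bash
python3 - <<'E'
from h import *
rep((-86,-182.5),280)
snap('scene','scene2');snap('top','top2')
E
```

```text
t 5.2 pos [ 471.3 -174.9  280.5] stn [ -80.2 -204.9] open 0.0 F [ 1.4 -1.2  0.1]
M [[0.0, 0.07, 0.998], [-0.007, 0.998, -0.07], [-1.0, -0.007, 0.001]]
world goal [ 467.3 -152.1  280. ] tool delta [ 0.4 22.5 -5.6]
```

View pics/scene2.png

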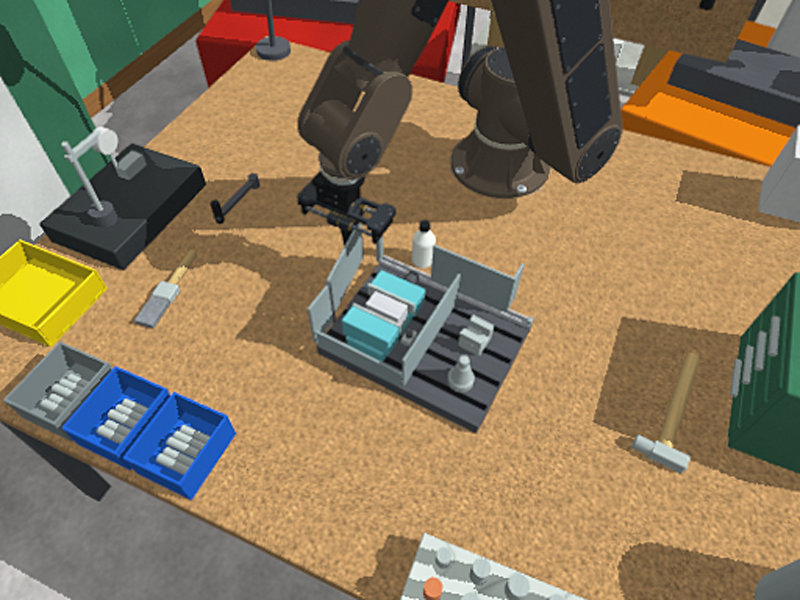

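>>> jog_arm(deltas=[0,4,-1,0,0,0,0,0,4,-1,0,0,0,0,0,3,0,0,0,0,0,0,3,0,0,0,0,0,0,2.5,0,0,0,0,0,0,2.5,0,0,0,0,0])

```text
t: 6.05
eef_pos: [470.3, -154.5, 280.2]
tcp_rot: [-1.629, 1.564, -1.698]
ft_force: [-0.6, -1.2, 0.1]
opening: 0.006
```

```bash
python3 - <<'E'
from h import *
rep((-86,-182.5),280)
E
```

```text
t 6.05 pos [ 470.3 -154.5  280.2] stn [ -82.8 -184.7] open 0.01 F [-0.6 -1.2  0.1]
M [[-0.001, 0.069, 0.998], [-0.007, 0.998, -0.069], [-1.0, -0.007, -0.0]]
world goal [ 467.3 -152.1  280. ] tool delta [ 0.2  2.2 -3.2]
```

>>> jog_arm(deltas=[0,2,0,0,0,0,0,0,2,0,0,0,0,0,0,2,0,0,0,0,0])

```text
t: 6.42
eef_pos: [470.7, -148.1, 280.2]
tcp_rot: [-1.659, 1.564, -1.729]
ft_force: [0.2, -0.6, 0.7]
opening: 0.006
```

>>> jog_arm(deltas=[0,2,0,0,0,0,0,0,2,0,0,0,0,0])

```text
t: 6.68
eef_pos: [470.8, -146.7, 280.3]
tcp_rot: [-1.567, 1.559, -1.635]
ft_force: [-9.5, -28.2, -3.1]
opening: 0.004
```

>>> jog_arm(deltas=[0,0,0,0,0,0,0,0,0,0,0,0,0,0])

```text
t: 6.92
eef_pos: [470.7, -147.4, 280.3]
tcp_rot: [-1.551, 1.558, -1.62]
ft_force: [-0.0, 0.5, 0.3]
opening: 0.003
```

```bash
python3 - <<'E'
from h import *
rep((-86,-182.5),280)
E
```

```text
t 6.92 pos [ 470.7 -147.4  280.3] stn [ -82.9 -177.5] open 0.0 F [-0.   0.5  0.3]
M [[-0.001, 0.069, 0.998], [-0.013, 0.998, -0.069], [-1.0, -0.013, 0.0]]
world goal [ 467.3 -152.1  280. ] tool delta [ 0.3 -4.9 -3.1]
```

>>> jog_arm(deltas=[0,-4,0,0,0,0,0,0,-8,0,0,0,0,0,0,-15,0,0,0,0,0,0,-15,0,0,0,0,0,-50,0,0,0,0,0,0,-50,0,0,0,0,0,0,-40,0,0,0,0,0,0])

```text
t: 7.8
eef_pos: [467.8, -193.3, 422.0]
tcp_rot: [-2.062, 1.56, -2.132]
ft_force: [0.4, -0.5, -0.2]
opening: 0.004
```

```bash
python3 - <<'E'
from h import *
rep((-138,165),400)
d=snap('scene','scene3');snap('top','top3')
im=d['image'][130:280,185:355,::-1]
cv2.imwrite('pics/scz3.png',cv2.resize(im,(680,600),interpolation=cv2.INTER_CUBIC))
H=np.array([64,-164.]);
for th in(0,.05,.1):
  dd=np.array([-np.cos(th),-np.sin(th)]);n=np.array([np.sin(th),-np.cos(th)])
  q=proj(d,[np.r_[w(H+172*dd+4*n),145],np.r_[w(H+6*dd+4*n),145]]); print(th,((q-[185,130])*4+1.5).round(0).tolist())
E
```

```text
t 7.8 pos [ 467.8 -193.3  422. ] stn [ -82.2 -223.6] open 0.0 F [ 0.4 -0.5 -0.2]
M [[-0.006, 0.07, 0.998], [-0.009, 0.997, -0.07], [-1.0, -0.01, -0.005]]
world goal [443.  198.4 400. ] tool delta [ 18.5 389.2 -52.1]
0 [[211.0, 52.0], [92.0, 199.0]]
0.05 [[201.0, 49.0], [92.0, 199.0]]
0.1 [[191.0, 46.0], [91.0, 199.0]]
```

View pics/scz3.png

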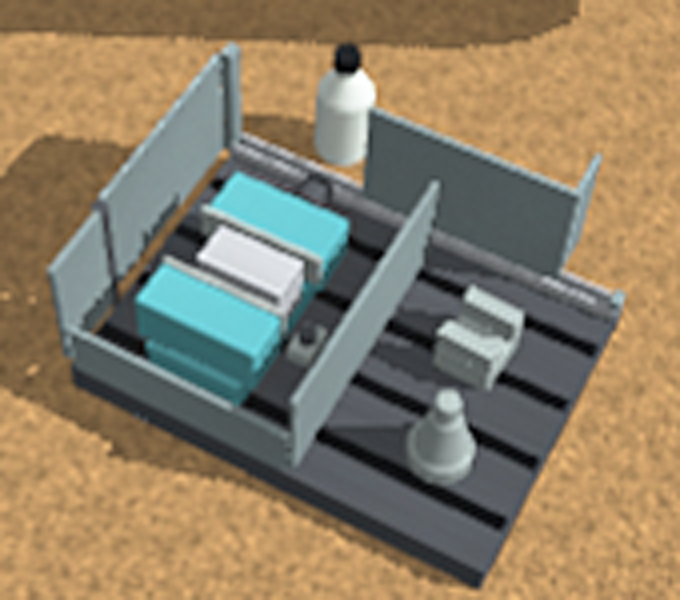

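View pics/top3.png

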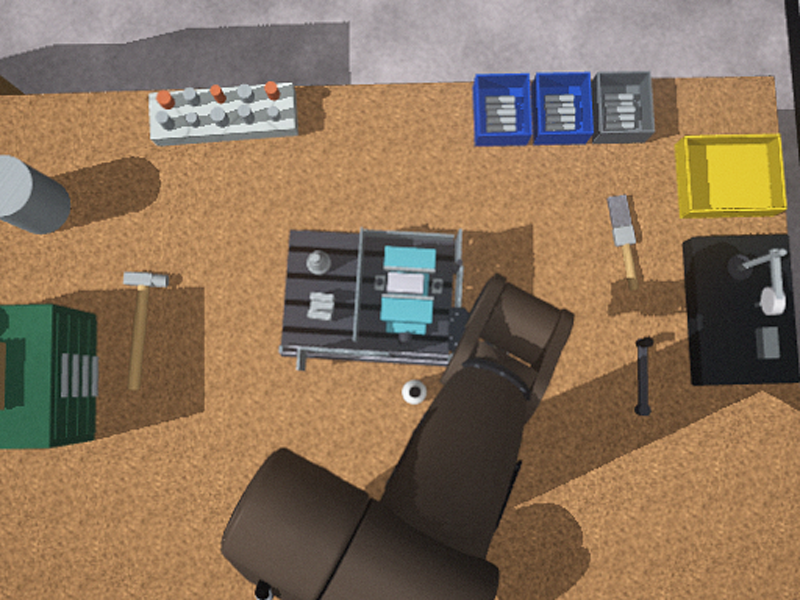

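>>> jog_arm(deltas=[0,42,-6,0,0,0,0,0,42,-6,0,0,0,0,0,42,-6,0,0,0,0,0,42,-6,0,0,0,0,0,42,-6,0,0,0,0,0,42,-6,0,0,0,0,0,42,-6,0,0,0,0,0,42,-6,0,0,0,0,0,42,-6,0,0,0,0,0,25,-4,0,0,0,0])

```text
t: 9.15
eef_pos: [440.3, 217.3, 412.5]
tcp_rot: [-1.944, 1.556, -2.023]
ft_force: [0.2, -0.5, 0.0]
opening: 0.007
```

```bash
python3 - <<'E'
from h import *
rep((-142,165),280)
E
```

```text
t 9.15 pos [440.3 217.3 412.5] stn [-142.2  183.6] open 0.01 F [ 0.2 -0.5  0. ]
M [[-0.006, 0.079, 0.997], [-0.013, 0.997, -0.079], [-1.0, -0.014, -0.005]]
world goal [439.  198.8 280. ] tool delta [132.8 -16.8   0.9]
```

>>> jog_arm(deltas=[45,0,0,0,0,0,0,45,0,0,0,0,0,0,30,-8,0,0,0,-0.01,0,12,-6,0,0,0,0,0])

```text
t: 9.65
eef_pos: [439.1, 201.3, 275.0]
tcp_rot: [-1.796, 1.547, -1.872]
ft_force: [0.9, -0.2, 0.0]
opening: 0.005
```

```bash
python3 - <<'E'
from h import *
rep((-142,140),280)
d=snap('scene','scene4')
im=d['image'][130:280,185:355,::-1]
cv2.imwrite('pics/scz4.png',cv2.resize(im,(680,600),interpolation=cv2.INTER_CUBIC))
E
```

```text
t 9.65 pos [439.1 201.3 275. ] stn [-142.1  167.5] open 0.0 F [ 0.9 -0.2  0. ]
M [[-0.007, 0.076, 0.997], [-0.023, 0.997, -0.076], [-1.0, -0.023, -0.005]]
world goal [437.  173.8 280. ] tool delta [ -4.3 -27.6  -0. ]
```

View pics/scz4.png

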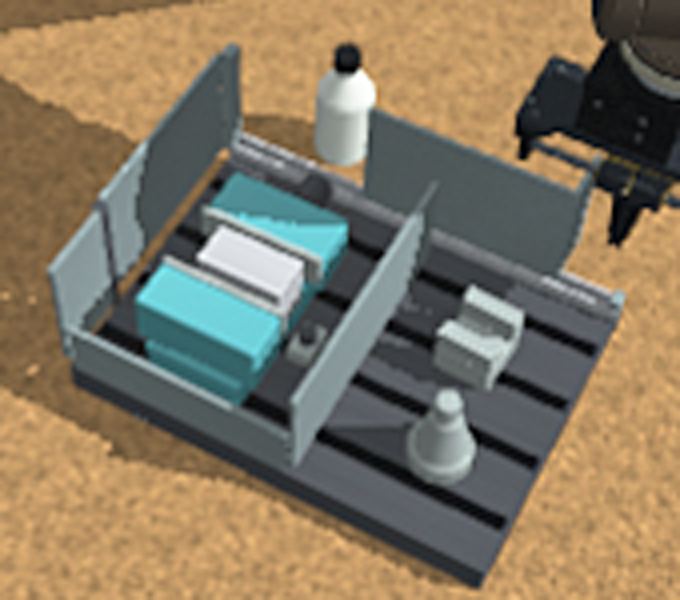

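>>> jog_arm(deltas=[0,-6,0,0,0,0.02,0,0,-6,0,0,0,0,0,0,-5,0,0,0,0,0,0,-4,0,0,0,0,0,0,-4,0,0,0,0,0,0,-4,0,0,0,0,0,0,-4,0,0,0,0,0])

```text
t: 10.58
eef_pos: [436.9, 165.4, 273.8]
tcp_rot: [-2.624, 1.562, -2.702]
ft_force: [-0.7, 2.7, -1.3]
opening: 0.005
```

```bash
python3 - <<'E'
from h import *
rep((-142,24.5),280)
E
```

```text
t 10.57 pos [436.9 165.4 273.8] stn [-141.4  131.6] open 0.0 F [-0.7  2.7 -1.3]
M [[-0.008, 0.078, 0.997], [-0.004, 0.997, -0.078], [-1.0, -0.004, -0.008]]
world goal [427.8  58.7 280. ] tool delta [  -5.7 -107.1   -0.8]
```

Contact at about 2.7 N. Push on.

>>> jog_arm(deltas=[0,-5,0,0,0,0,0,0,-5,0,0,0,0,0,0,-6,0,0,0,0,0,0,-6,0,0,0,0,0,0,-6,0,0,0,0,0,0,-6,0,0,0,0,0,0,-6,0,0,0,0,0,0,-6,0,0,0,0,0,0,-6,0,0,0,0,0,0,-6,0,0,0,0,0])

```text
t: 11.82
eef_pos: [431.9, 103.5, 274.1]
tcp_rot: [-2.647, 1.561, -2.725]
ft_force: [-0.3, 2.1, -0.0]
opening: 0.007
```

```bash
python3 - <<'E'
from h import *
rep((-142,24.5),280)
E
```

```text
t 11.82 pos [431.9 103.5 274.1] stn [-141.6   69.5] open 0.01 F [-0.3  2.1 -0. ]
M [[-0.009, 0.078, 0.997], [-0.004, 0.997, -0.078], [-1.0, -0.004, -0.008]]
world goal [427.8  58.7 280. ] tool delta [ -5.7 -45.   -0.6]
```

>>> jog_arm(deltas=[0,-6,0,0,0,0,0,0,-6,0,0,0,0,0,0,-6,0,0,0,0,0,0,-5,0,0,0,0,0,0,-5,0,0,0,0,0,0,-3,0,0,0,0,0,0,-3,0,0,0,0,0,0,-2,0,0,0,0,0])

```text
t: 12.82
eef_pos: [428.8, 65.4, 274.3]
tcp_rot: [-2.768, 1.562, -2.847]
ft_force: [-0.2, 32.2, -2.9]
opening: 0.007
```

```bash
python3 - <<'E'
from h import *
rep((-142,24.5),280)
E
```

```text
t 12.82 pos [428.8  65.4 274.3] stn [-141.6   31.2] open 0.01 F [-0.2 32.2 -2.9]
M [[-0.009, 0.079, 0.997], [-0.003, 0.997, -0.079], [-1.0, -0.003, -0.008]]
world goal [427.8  58.7 280. ] tool delta [-5.7 -6.8 -0.4]
```

>>> jog_arm(deltas=[0,0,0,0,0,0,0,0,0,0,0,0,0,0])

```text
t: 13.08
eef_pos: [428.8, 65.8, 274.3]
tcp_rot: [-2.83, 1.562, -2.909]
ft_force: [-0.5, 0.5, -0.0]
opening: 0.005
```

```bash
python3 - <<'E'
from h import *
rep((-142,24.5),280)
d=snap('scene','scene5')
im=d['image'][130:280,185:355,::-1]
cv2.imwrite('pics/scz5.png',cv2.resize(im,(680,600),interpolation=cv2.INTER_CUBIC))
E
```

```text
t 13.07 pos [428.8  65.8 274.3] stn [-141.6   31.7] open 0.0 F [-0.5  0.5 -0. ]
M [[-0.008, 0.079, 0.997], [-0.002, 0.997, -0.079], [-1.0, -0.003, -0.008]]
world goal [427.8  58.7 280. ] tool delta [-5.7 -7.2 -0.4]
```

View pics/scz5.png

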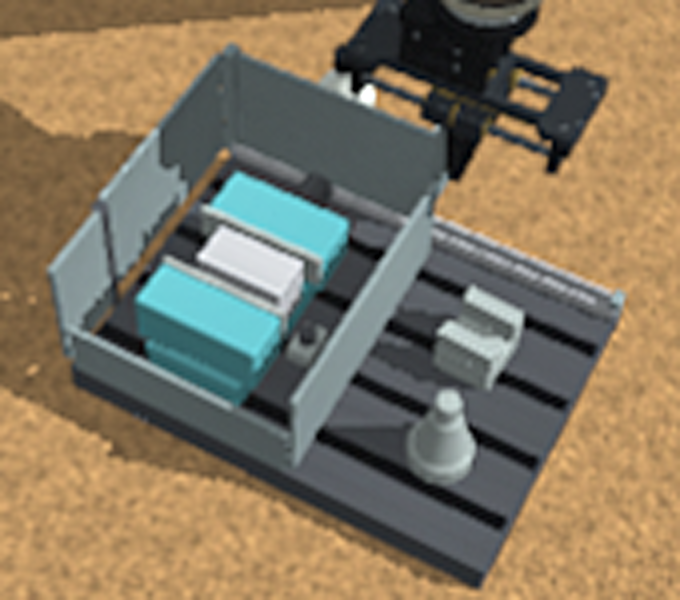

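>>> jog_arm(deltas=[0,-1.5,0,0,0,0,0,0,-1.5,0,0,0,0,0])

```text
t: 13.38
eef_pos: [428.6, 64.8, 274.3]
tcp_rot: [2.963, 1.563, 2.881]
ft_force: [0.5, 32.6, -2.1]
opening: 0.004
```

>>> jog_arm(deltas=[0,0,0,0,0,0,0,0,4,0,0,0,0,0,0,10,0,0,0,0,0,0,20,0,0,0,0,0,-40,20,0,0,0,0,0,-50,20,0,0,0,0,0,-50,40,0,0,0,0,0,0,50,0,0,0,0,0,0,50,0,0,0,0,0,0,50,0,0,0,0,0])

```text
t: 14.62
eef_pos: [451.6, 334.7, 419.0]
tcp_rot: [2.559, 1.566, 2.473]
ft_force: [-0.2, -1.2, 0.5]
opening: 0.005
```

```bash
python3 - <<'E'
from h import *
rep()
d=snap('scene','scene6');e=snap('top','top6')
a=cv2.resize(d['image'][130:280,185:355,::-1],(400,353),interpolation=cv2.INTER_CUBIC)
b=cv2.resize(e['image'][140:260,170:330,::-1],(400,300),interpolation=cv2.INTER_CUBIC)
cv2.imwrite('pics/z6.png',np.hstack([a,cv2.copyMakeBorder(b,0,53,0,0,cv2.BORDER_CONSTANT)]))
E
```

```text
t 14.62 pos [451.6 334.7 419. ] stn [-140.2  301.5] open 0.01 F [-0.2 -1.2  0.5]
M [[-0.004, 0.086, 0.996], [0.003, 0.996, -0.086], [-1.0, 0.003, -0.004]]
```

View pics/z6.png

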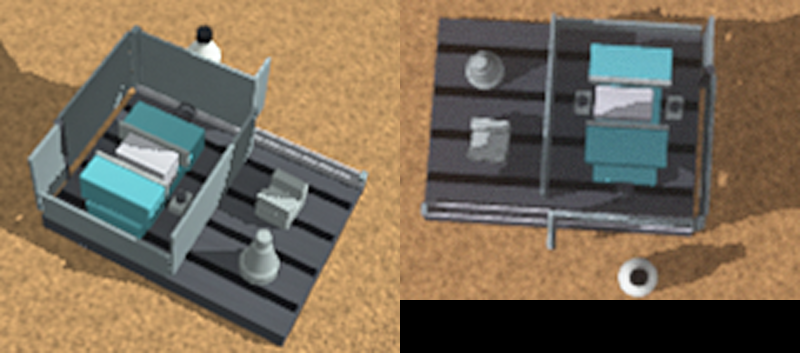

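View pics/top6.png

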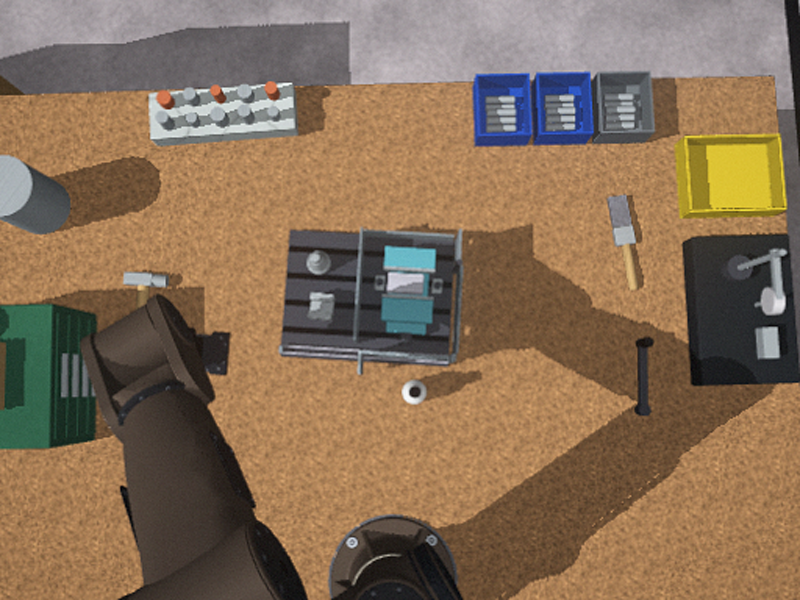

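```bash
python3 - <<'E'
from h import *
e=load('top6')
cv2.imwrite('pics/top6z.png',cv2.resize(e['image'][140:260,170:330,::-1],(800,600),interpolation=cv2.INTER_CUBIC))
for n,P,z in(('strip+y out/in',[(-160,15),(-121,15)],145),('flap outer end/hinge',[(-108,-170.5),(58,-170.5)],145),('partition near',[(-95,27)],120)):
    print(n,((proj(e,[np.r_[w(np.array(p)+[0,3.5]),z] for p in P])-[170,140])*5+2).round().tolist())
E
```

```text
strip+y out/in [[291.0, 499.0], [295.0, 432.0]]
flap outer end/hinge [[615.0, 427.0], [628.0, 145.0]]
partition near [[280.0, 389.0]]
```

View pics/top6z.png

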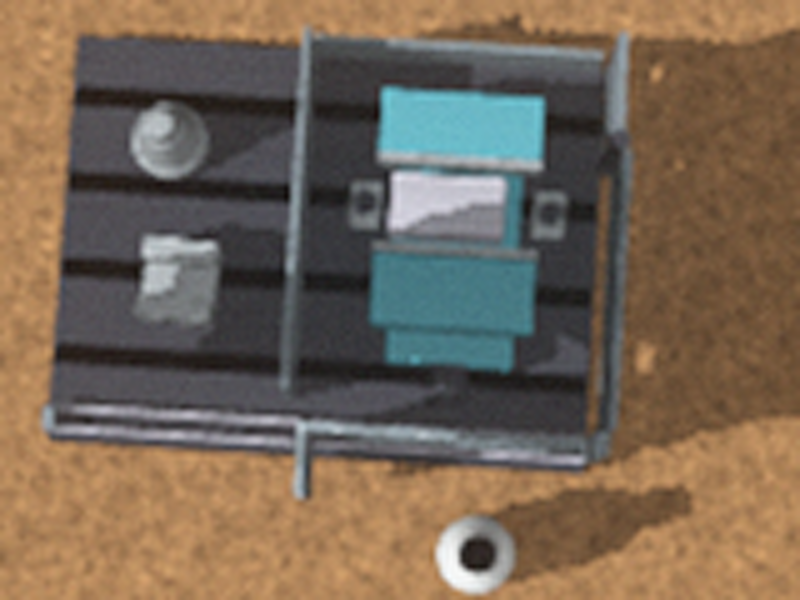

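```bash
python3 - <<'E'
from h import *
print(env.job_done()); rep()
E
```

```text
the job is handed in; nothing more can be done
None
the job is handed in; nothing more can be done
```

I closed the chip guard with the fingertips shut together: the side flap first, then the front shutter. Nothing was gripped. The job was handed in at about 14.7 s with the arm well clear of the station.

- **Flap:** it moved with about 1 N, in small steps, until it met a firm stop at about 28–30 N. Both cameras then show it running straight to the corner post, matching the drawn shut position.
- **Shutter:** it moved about 100 mm or more with 2–3 N until it stopped at about 32 N. A second light press gave 32.6 N and moved it about 1 mm, which is within the give of the arm. The picture shows its end against the post.
- **Other things:** in the last pictures the workpiece, V-block, tool holder, bottle, crank and brush look where they were. The arm partly hides the mallet in the last top view, but it was never near it.

**Disagreement:** the shutter stopped about 6 mm short of where my first fit of the station put it. This fits the station being about 3.5 mm off in y and the closed fingers being about 25 mm thick, and the flap's stop position gives the same answer. With that offset applied, the shutter's folded edge shows about 1.5 mm from its predicted shut position in the last top view, which is within the camera error.

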